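# Feed a used battery into the lever-lid collecting bin

## Task

Put the used battery away without picking it up: press the yellow lever pad on the battery bin all the way down, so that the lid rises and the battery waiting on the chute rolls into the bin by itself, and keep it down until the battery is inside. Then let the lever up slowly, taking two seconds or more, with your fingers on it all the way so that the lid comes down without slamming, and leave the lid shut. Work the lid only through the lever; do not touch the lid or the battery, and leave everything else on the table where it is.

Things in the scene. Friction and masses are not known exactly. Their poses are not given: they have to be found in the camera images.
- bin: green metal collecting bin for used batteries, screwed to the table, 124 x 130 mm and 100 mm high, on a steel foot plate 180 x 190 mm; origin at the table surface under its centre. Its own +y side has an aluminium chute (64 mm wide, at its x = -25 mm, reaching out to y = 165 mm) that slopes down 15 degrees into the bin; its own -y side carries the lever; its own +x side has the lid's hinge. Its front (-x) roughly faces the robot
- pad_top (a point): centre of the top of the yellow ribbed lever pad (36 mm across, 32 mm along the lever). At rest it lies at x = -160, y = -84, z = 112 mm in the bin's frame, sloping down 12 degrees towards the bin; fully pressed it is 50 mm lower, at nearly the same x and y (it shifts less than 8 mm along x), sloping 12 degrees the other way. Pressing takes about 6 to 7 N straight down, against a spring and the lid; let go, it springs up and the lid slams
- lever (a joint): angle of the lever about its pivot on the bin's -y side, rad: 0 at rest (pad up), 0.42 at its stop (pad fully down); the pad is 120 mm in front of the pivot
- lid (a joint): angle of the lid, rad: 0 shut, 1.01 with the lever fully down; a link rod makes it follow the lever at about 2.4 times the lever's angle. The battery is free to roll in from about 0.5
- lid_top (a point): centre of the top of the green lid of the bin, an upside-down tray 132 x 142 mm and 29 mm deep, its top 131 mm above the table when shut; its hinge line is at the bin's rear, 104 mm above the table. Its +y skirt holds the battery back on the chute; not to be touched
- cell_mid (a point): centre of the used battery, a dark blue cell 26 mm in diameter and 50 mm long that lies on the chute, its axis along the bin's x, leaning on the lid's skirt. Inside the bin it lies on the floor, 8 mm above the table
- spool_navy: bystander: spool of navy thread, 38 mm wide, 42 mm high, standing in front of the bin; origin under its centre
- cell_aa: bystander: red AA battery lying, 14 x 50 x 14 mm; origin under its centre
- ink_red: bystander: ink jar with a red band, 46 mm wide, 57 mm high, standing beside the lever; origin under its centre
- marker_pink: bystander: pink marker lying, 135 mm long; origin under its centre
- measuring_cup: bystander: clear measuring cup, 54 mm wide, 54 mm high; origin under its centre
- pliers: bystander: red-handled pliers lying, 180 mm long; origin under its centre
- glue_stick: bystander: white glue stick standing, 21 mm wide, 89 mm high; origin under its centre
- used_cell: the same battery (its origin is at the centre of one end face); not to be touched

How it is judged:
By the outcome, as a careful person would: the job done as asked, in the order asked, and still so for the second after the job is handed in, with the robot touching nothing.
It also fails if it takes over 43 s, if anything falls off the work surface, if the arm or the gripper's body presses on something with over 40 N, if the wrist force passes 120 N, or if a joint passes its speed limit or range.

## Robot

A 6-joint arm with a two-finger parallel gripper is mounted at the origin on a cart in front of the work surface, level with it; the furniture and walls round the work are solid. World frame = base frame: x ahead of the robot, y to its left, z up, the work surface at z = 0. Lengths are in m, angles in rad, forces in N, time in s.
With the tool pointing down it reaches from about 0.3 to 0.875 m from the base axis. Payload 6.4 kg.
Tool frame: the origin (TCP) lies midway between the tips of the shut fingers; the grasp point (between the pads) lies 19 mm behind it; x points along the fingers, y is the direction in which the jaws open and shut, and the axes are right-handed (so a half turn about x gives the same grasp; the last joint's range is limited). The gripper opens to 85 mm and grips with 20 to 120 N. Pads are 22 mm wide; open, the fingers measure 114 mm over their backs; the gripper's body (76 mm by 85 mm) begins 54 mm behind the grasp point. The pads swing forward as they close: fully open they stand 13 mm farther back than shut.
Start: joints at [-1.314, 0.181, 1.607, -0, 1.354, -0.206], TCP at [0.257, -0.515, 0.231] pointing down, gripper open.
Joint ranges: [-2.99, 2.99], [-0.89, 2.07], [0.3, 2.58], [-1.14, 4.28], [0, 2.63], [-3.12, 3.12]. Speed limits (rad/s): [2.57, 2.57, 3.01, 3.14, 3.14, 3.14].

## Interface

Orientations are given as a unit quaternion [w, x, y, z].
In Python, from bench import ctrl gives the robot as it stands.
- The arm moves only by the tool servo_tool, never from a script. Its argument "targets" is a list of rows, each a list of 7 numbers: the turn, a rotation vector about the tool's x, y, z in rad, then the shift along the tool's x, y, z in mm, then the opening, from -1 (shut) to 1 (fully open). A call has exactly 8 rows; each row is the pose to reach, as a shift and turn from the pose measured when the call began, along the tool's axes at that moment; what a row does not reach only later rows make up. A row lasts 1/8 s, in which the tool goes at most 62.5 mm and 10.7 degrees, less where a joint would pass 70% of its speed; a pose out of reach is approached as far as the arm can. A call with a gripper value outside its range is refused whole. The fingers move at their own pace and stop on an object; the grip force is fixed at half the most. Time passes only in rows, so rows that repeat a pose let the fingers close, or fill a call up. It gives the time, the measured TCP pose, the force and the opening at its end, in the units of the state.
- ctrl.get_obs(): the state, without advancing time (a new reading comes with each control period).
- ctrl.camera(name): name is "scene" or "side" or "wrist"; returns a dict with "pixels" (400x640x3 uint8, blue, green, red), "intrinsics" (3x3 intrinsics, pixels), "D" ([k1, k2, p1, p2, k3] as OpenCV has them; the pictures are not rectified), "R" (3x3) and "t" (3): a world point X has camera coordinates R X + t; the wrist camera has in their place "tool_from_camera" (4x4, takes a point from camera to tool coordinates, whose origin is the TCP and whose axes are the tool frame's). Camera axes: x right, y down, z forward; pixel columns grow to the right and rows downward; lengths in m; the calibration is good to about 2 mm. A picture is of the moment at which its call begins: read the wrist's pose just before it. There is no depth.
- ctrl.hand_in(): hands the job in, once; it reports no verdict.
The state is a dict: "time_s": time; "q": joint angles; "dq": joint speeds; "joint_efforts": joint torques, N m; "eef_pos": TCP position; "eef_rot": TCP orientation; "wrist_force": force on the tool from outside, world axes, zero at the start; "torque": the same for the moment, N m; "opening": opening from 0.0 (shut) to 1.0 (fully open).
Only numpy, scipy, OpenCV 4.12 (cv2) and the standard library are available. Lean on these libraries where they do the work, as an engineer would, in place of code of your own. Each camera call takes 0.05 s, during which the arm holds its last target.

## Working session

There is one attempt and no reset: what is moved stays moved. The work goes in short steps, Python scripts to look and compute and a tool call to move; the robot and the scene stay as the last step left them, time stands still between calls to the robot, and variables do not carry over. Pictures are saved under pics/ and viewed, and the job is handed in when it is done.

Besides the shell and the picture viewer there is one more tool, called after "Emit:" by a JSON object that holds its "method" and its "body". servo_tool: Moves the arm, as the interface text tells. Its arguments: {"type":"object","properties":{"targets":{"type":"array","items":{"type":"array","items":{"type":"number"}}}},"required":["targets"]}

```bash
ls; mkdir -p pics
python3 - <<'E'
from bench import ctrl
import cv2
o=ctrl.get_obs()
for k,v in o.items(): print(k,v)
for n in ("scene","side","wrist"):
    c=ctrl.camera(n); cv2.imwrite(f"pics/{n}0.png",c["pixels"])
    print(n,{k:v for k,v in c.items() if k!="pixels"})
E
```

```text
pics
time_s 0.0
q [-1.31426006e+00  1.81561464e-01  1.60800306e+00 -8.58126385e-06
  1.35378778e+00 -2.06280060e-01]
dq [-6.47548875e-05  2.41427657e-04 -7.48281939e-04 -4.53131291e-04
  1.59835188e-03 -1.29105393e-03]
joint_efforts [ 9.39504457e-05 -4.44881022e+01 -3.51335299e+01 -3.56236369e-04
  9.07746231e-03  1.01372282e-05]
eef_pos [ 0.2566015  -0.51395546  0.23037506]
eef_rot [-0.16155251 -0.68823942 -0.16279623  0.6882766 ]
wrist_force [-0.64839826 -0.03192325 -0.69984203]
torque [ 0.01782458 -0.00106399  0.0100656 ]
opening 1.0003319626593807
scene {'intrinsics': array([[384.91856683,   0.        , 321.42381478],
       [  0.        , 384.91856683, 197.36632607],
       [  0.        ,   0.        ,   1.        ]]), 'D': array([0.01550679, 0.        , 0.        , 0.        , 0.        ]), 'R': array([[-0.88236653, -0.47047449, -0.00911335],
       [-0.31423335,  0.6035339 , -0.73280573],
       [ 0.35026662, -0.64373953, -0.68037689]]), 't': array([0.51385805, 0.26894087, 0.99707007])}
side {'intrinsics': array([[515.48714473,   0.        , 331.33408499],
       [  0.        
[... 273 characters left out ...]
59322,  0.89729822, -0.42258239]]), 't': array([-0.5929027 ,  0.12425364,  1.67902477])}
wrist {'intrinsics': array([[341.45275151,   0.        , 320.94310689],
       [  0.        , 341.45275151, 199.11832138],
       [  0.        ,   0.        ,   1.        ]]), 'D': array([0.01712712, 0.        , 0.        , 0.        , 0.        ]), 'tool_from_camera': array([[ 2.56794813e-04, -3.10093475e-01,  9.50706038e-01,
        -1.43146368e-01],
       [ 9.99999830e-01, -4.17671825e-04, -4.06342299e-04,
        -4.43673936e-04],
       [ 5.23087222e-04,  9.50705981e-01,  3.10093315e-01,
        -8.01193385e-02],
       [ 0.00000000e+00,  0.00000000e+00,  0.00000000e+00,
         1.00000000e+00]])}
```

View pics/scene0.png

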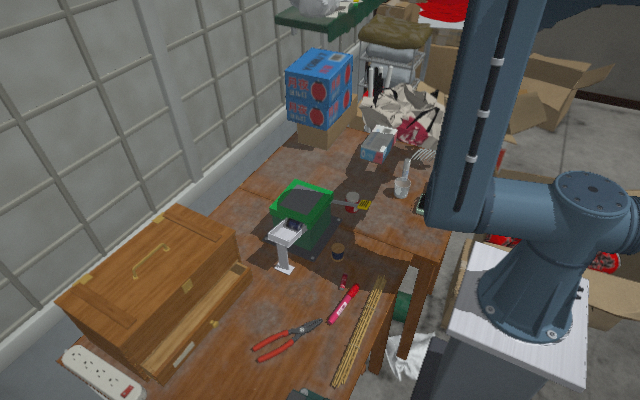

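View pics/side0.png

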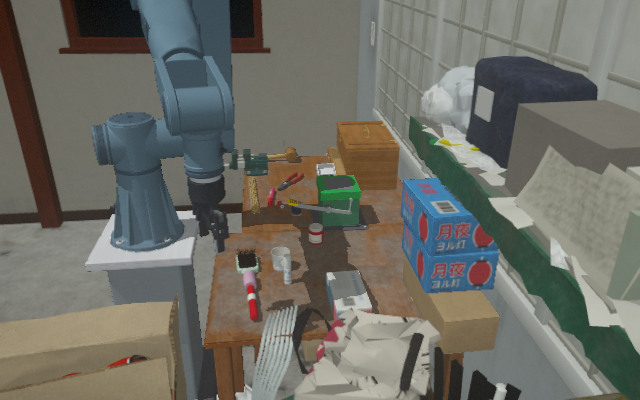

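View pics/wrist0.png

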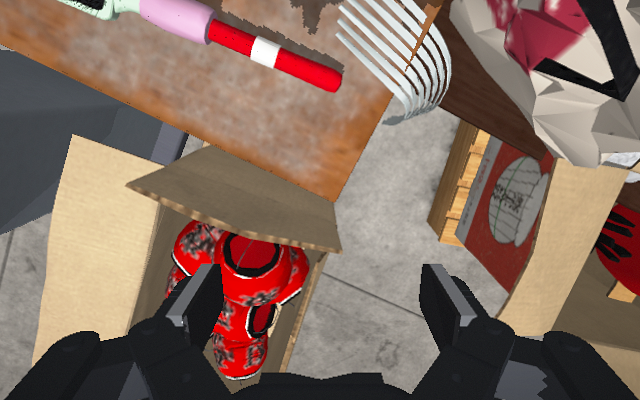

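The scene view shows the bin near (303,210), with the yellow pad at about (365,205) and the chute at (285,235). In the side view the pad is at about (293,203). I'll zoom in on both.

Run:
```python
import cv2
a=cv2.imread("pics/scene0.png"); cv2.imwrite("pics/scene0z.png",cv2.resize(a[165:290,255:415],None,fx=5,fy=5,interpolation=cv2.INTER_CUBIC)[:600])
a=cv2.imread("pics/side0.png"); cv2.imwrite("pics/side0z.png",cv2.resize(a[155:275,240:400],None,fx=5,fy=5,interpolation=cv2.INTER_CUBIC))
```

```text
(no output)
```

View pics/scene0z.png

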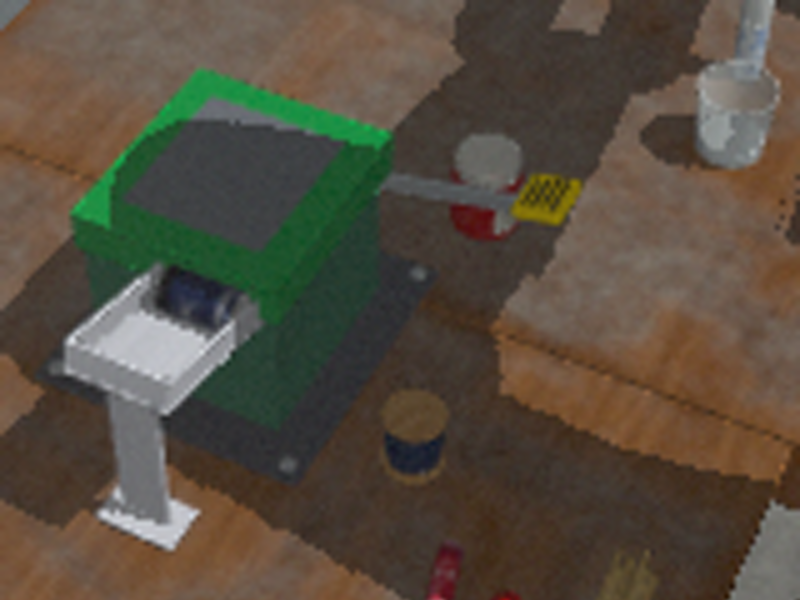

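View pics/side0z.png

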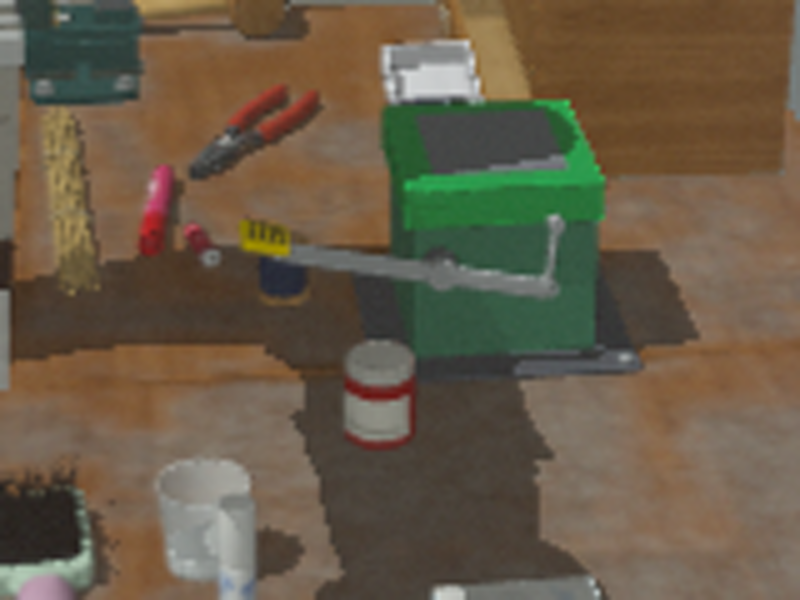

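```bash
cat > h.py <<'E'
import numpy as np, cv2
from scipy.optimize import least_squares
from bench import ctrl
def proj(c,X): 
    r,_=cv2.Rodrigues(c["R"]); p,_=cv2.projectPoints(np.array(X,float).reshape(-1,1,3),r,c["t"],c["intrinsics"],c["D"]); return p.reshape(-1,2)
def tri(cs,px):
    f=lambda X: np.concatenate([proj(c,X)[0]-p for c,p in zip(cs,px)])
    s=least_squares(f,[0.6,0,0.1]); return s.x,s.fun
E
python3 - <<'E'
from h import *
cs=ctrl.camera("scene"); cd=ctrl.camera("side")
print("cams",-cs["R"].T@cs["t"],-cd["R"].T@cd["t"])
zs=lambda u,v:(255+(u+.5)/5-.5,165+(v+.5)/5-.5)
zd=lambda u,v:(240+(u+.5)/5-.5,155+(v+.5)/5-.5)
for n,a,b in [("pad",(547,198),(266,236)),("lid+-",(203,70),(605,183)),("lid--",(392,136),(405,188)),("lid++",(75,212),(567,100)),("ink top",(488,157),(380,356)),("spool top",(415,412),None),("cup",(738,85),(205,478))]:
    if b: x,r=tri([cs,cd],[zs(*a),zd(*b)]); print(n,x.round(4),r.round(1))
# bin pose fit
L=lambda sx,sy:(sx*.066,sy*.071,.131)
B=[L(1,-1),L(-1,-1),L(1,1),L(1,-1),L(-1,-1),L(1,1),L(-1,1)]
S=[zs(203,70),zs(392,136),zs(75,212)];D=[zd(605,183),zd(405,188),zd(567,100),zd(383,110)]
P=np.array([-.16,-.084,.112])
def T(p,X):
    c,s=np.cos(p[2]),np.sin(p[2]);X=np.atleast_2d(X);return np.c_[p[0]+c*X[:,0]-s*X[:,1],p[1]+s*X[:,0]+c*X[:,1],X[:,2]]
f=lambda p:np.concatenate([(proj(cs,T(p,B[:3]+[P]))-np.array(S+[zs(547,198)])).ravel(),(proj(cd,T(p,B[3:]+[P]))-np.array(D+[zd(266,236)])).ravel()])
s=least_squares(f,[.6,0,0]);print(s.x,np.degrees(s.x[2]),s.fun.round(1).reshape(-1,2))
print("pad",T(s.x,P),"pivot",T(s.x,[-.04,-.084,.1]))
o=ctrl.get_obs();R0=o["eef_rot"];from scipy.spatial.transform import Rotation as Ro
print(Ro.from_quat(np.roll(R0,-1)).as_matrix().round(3),o["time_s"])
E
```

```text
cams [0.18868097 0.7212956  0.88014781] [ 0.37884541 -1.53427922  0.82979526]
pad [ 0.4647 -0.0394  0.1094] [-0.5 -0.3 -0.6  0.2]
lid+- [ 0.6875 -0.0269  0.1295] [-0.6 -0.4 -0.7  0.4]
lid-- [ 0.5568 -0.0238  0.1316] [-0.4 -0.2 -0.5  0.2]
lid++ [0.6866 0.1128 0.1302] [-0.5 -0.4 -0.7  0.4]
ink top [ 0.5314 -0.1096  0.0557] [-0.4 -0.2 -0.4  0.2]
cup [ 0.4152 -0.2471  0.057 ] [-0.5 -0.2 -0.5  0.1]
[ 0.62263514  0.04414531 -0.00109167] -0.06254831555888757 [[-0.9 -0.9]
 [ 0.2 -0.7]
 [-1.6 -0.3]
 [ 0.3 -0.7]
 [-0.4 -0. ]
 [-0.4  0.8]
 [-0.2 -0.1]
 [-0.7 -0.6]
 [-1.3 -0.5]]
pad [[ 0.46254354 -0.03967997  0.112     ]] pivot [[ 0.58254347 -0.03981097  0.1       ]]
[[-0.     0.446 -0.895]
 [ 0.001 -0.895 -0.446]
 [-1.    -0.001 -0.   ]] 0.25
```

The fitted bin pose is (0.622, 0.044) with a yaw of about 0. The pad triangulates to (0.464, -0.040, 0.110), which agrees with the stated 0.112 height. I'll shut the fingers and travel high to a point above the pad.

Emit:
{"method": "servo_tool", "body": {"targets": [[-0.055,0,0,0,-17,-20,-1],[-0.165,0,0,0,-50,-60,-1],[-0.3,0,0,0,-90,-107,-1],[-0.43,0,0,0,-130,-155,-1],[-0.56,0,0,0,-169,-203,-1],[-0.69,0,0,0,-209,-250,-1],[-0.82,0,0,0,-249,-298,-1],[-0.94,0,0,0,-282,-338,-1]]}}

```text
time_s: 1.25
eef_pos: [0.4337, -0.1088, 0.2314]
eef_rot: [0.458, 0.539, 0.458, -0.539]
wrist_force: [1.9, -0.4, 0.9]
opening: -0.002
```

```bash
cat >> h.py <<'E'
from scipy.spatial.transform import Rotation as Ro
RT=np.array([[0,1,0],[0,0,-1],[-1,0,0]],float) # columns tool x=-z, y=+x, z=-y
def plan(tgt,RT=RT):
    o=ctrl.get_obs();R=Ro.from_quat(np.roll(o["eef_rot"],-1)).as_matrix()
    print("t",o["time_s"],"pos",o["eef_pos"].round(4),"F",np.round(o["wrist_force"],2),"q",o["q"].round(2))
    print("rotvec",Ro.from_matrix(R.T@RT).as_rotvec().round(4),"shift mm",(R.T@(np.array(tgt)-o["eef_pos"])*1e3).round(1)); return R
E
python3 -c "
from h import *
print(plan([.464,-.0395,.2]).round(3))"
```

```text
t 1.25 pos [ 0.4337 -0.1088  0.2314] F [ 1.89 -0.45  0.94] q [-0.51 -0.12  1.91  0.    1.35 -0.35]
rotvec [-0.1633 -0.0006 -0.0005] shift mm [ 31.5  18.6 -73.3]
[[ 0.001  0.987 -0.163]
 [ 0.001 -0.163 -0.987]
 [-1.     0.    -0.001]]
```

Emit:
{"method": "servo_tool", "body": {"targets": [[-0.05,0,0,6,5,-20,-1],[-0.1,0,0,14,10,-42,-1],[-0.14,0,0,22,15,-60,-1],[-0.163,0,0,28,18,-69,-1],[-0.163,0,0,31,18.6,-73.3,-1],[-0.163,0,0,31,18.6,-73.3,-1],[-0.163,0,0,31,18.6,-73.3,-1],[-0.163,0,0,31,18.6,-73.3,-1]]}}

```text
time_s: 2.25
eef_pos: [0.4641, -0.04, 0.2007]
eef_rot: [0.5, 0.501, 0.5, -0.5]
wrist_force: [0.1, -0.3, 0.2]
opening: 0.004
```

Run:
```python
from h import *
R=plan([.464,-.0395,.112])
o=ctrl.get_obs()
c=ctrl.camera("wrist");p=c["pixels"].copy()
M=c["tool_from_camera"]; 
def pw(X):
    Xt=R.T@(np.array(X)-o["eef_pos"]); Xc=np.linalg.inv(M)@np.r_[Xt,1]
    q,_=cv2.projectPoints(Xc[:3].reshape(1,1,3),np.zeros(3),np.zeros(3),c["intrinsics"],c["D"]);return q.ravel()
print(pw([.464,-.0395,.112]))
cv2.imwrite("pics/w1.png",p)
for n,(a,b,w,h) in {"scene":(255,165,160,120),"side":(220,135,160,120)}.items():
    cv2.imwrite(f"pics/{n}1.png",cv2.resize(ctrl.camera(n)["pixels"][b:b+h,a:a+w],None,fx=5,fy=5,interpolation=cv2.INTER_CUBIC))
```

```text
t 2.25 pos [ 0.4641 -0.04    0.2007] F [ 0.06 -0.32  0.2 ] q [-0.34 -0.04  1.91  0.    1.27 -0.34]
rotvec [-0.0011 -0.0003 -0.0011] shift mm [88.7 -0.2 -0.5]
[320.36888276 204.6258474 ]
```

View pics/w1.png

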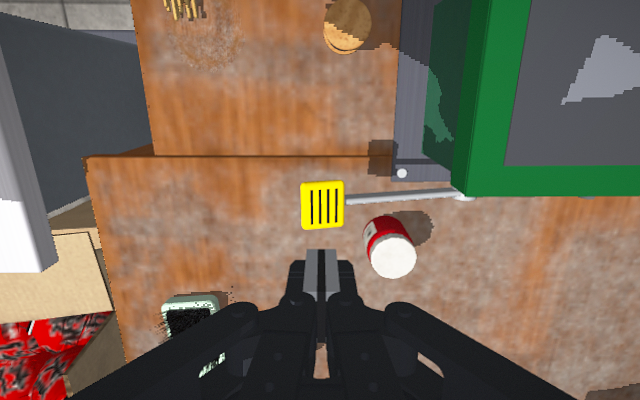

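View pics/side1.png

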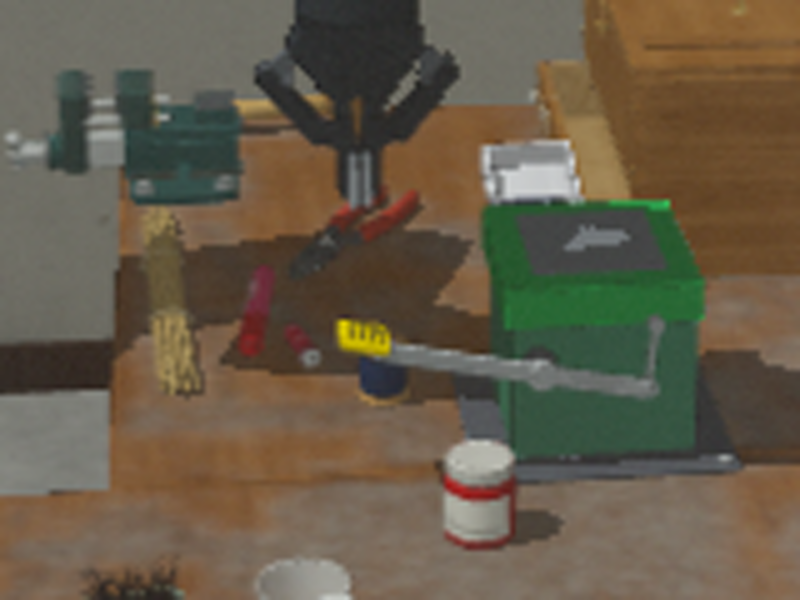

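View pics/scene1.png

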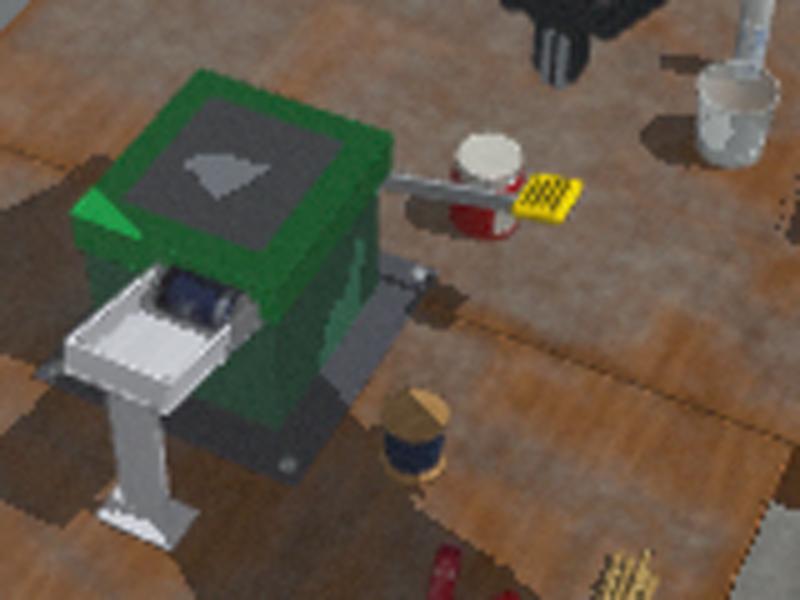

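The wrist image shows the pad centred at (322.5, 204.5), against a predicted (320.4, 204.6). That puts it about 1 mm further along +x, so pad x is about 0.465. I'll descend to just above it.

Emit:
{"method": "servo_tool", "body": {"targets": [[0,0,0,12,0,0,-1],[0,0,0,28,0.5,0,-1],[0,0,0,44,1,-0.5,-1],[0,0,0,58,1,-0.5,-1],[0,0,0,68,1,-0.5,-1],[0,0,0,75,1,-0.5,-1],[0,0,0,80,1,-0.5,-1],[0,0,0,82,1,-0.5,-1]]}}

```text
time_s: 3.4
eef_pos: [0.4652, -0.0393, 0.1185]
eef_rot: [0.5, 0.501, 0.5, -0.5]
wrist_force: [1.0, -0.4, 0.4]
opening: 0.001
```

Not in contact yet. Next I'll press gently, aiming for z of about 0.068.

Emit:
{"method": "servo_tool", "body": {"targets": [[0,0,0,3,0,0,-1],[0,0,0,8,0,0,-1],[0,0,0,14,0,0,-1],[0,0,0,21,0,0,-1],[0,0,0,28,0,0,-1],[0,0,0,36,0,0,-1],[0,0,0,43,0,0,-1],[0,0,0,48,0,0,-1]]}}

```text
time_s: 4.4
eef_pos: [0.4645, -0.0394, 0.0704]
eef_rot: [-0.5, -0.5, -0.5, 0.5]
wrist_force: [-4.3, 0.1, 7.0]
opening: 0.001
```

Emit:
{"method": "servo_tool", "body": {"targets": [[0,0,0,2,0,0,-1],[0,0,0,4,0,0,-1],[0,0,0,6,0,0,-1],[0,0,0,7.5,0,0,-1],[0,0,0,8.5,0,0,-1],[0,0,0,9,0,0,-1],[0,0,0,9,0,0,-1],[0,0,0,9,0,0,-1]]}}

```text
time_s: 5.4
eef_pos: [0.4651, -0.0395, 0.0632]
eef_rot: [-0.5, -0.5, -0.5, 0.5]
wrist_force: [-7.3, 2.2, 17.9]
opening: -0.002
```

Run:
```python
from h import *
plan([.465,-.0395,.112])
for n,(a,b,w,h) in {"scene":(255,145,160,120),"side":(240,115,160,120)}.items():
    cv2.imwrite(f"pics/{n}2.png",cv2.resize(ctrl.camera(n)["pixels"][b:b+h,a:a+w],None,fx=5,fy=5,interpolation=cv2.INTER_CUBIC))
```

```text
t 5.4 pos [ 0.4651 -0.0395  0.0632] F [-7.26  2.2  17.9 ] q [-0.34  0.18  2.   -0.    0.97 -0.34]
rotvec [-0.0001  0.0002  0.    ] shift mm [-48.8  -0.1   0. ]
```

View pics/scene2.png

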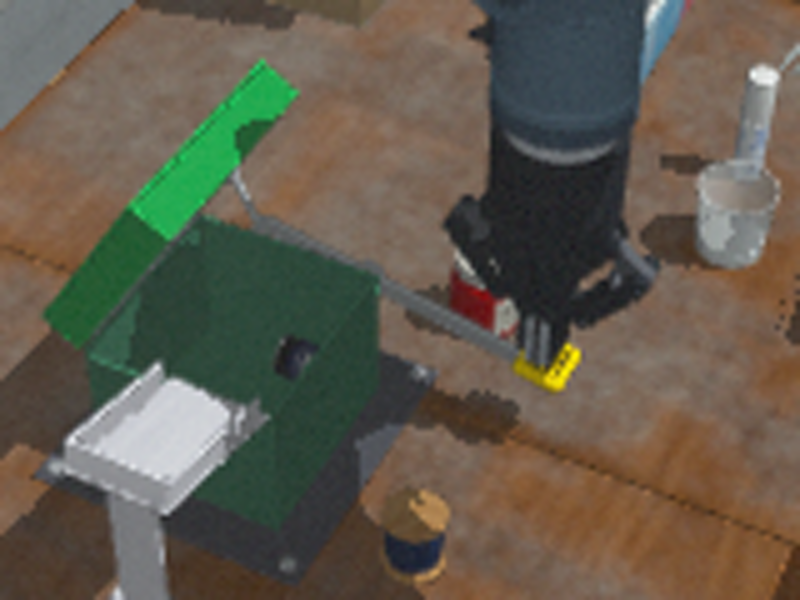

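View pics/side2.png

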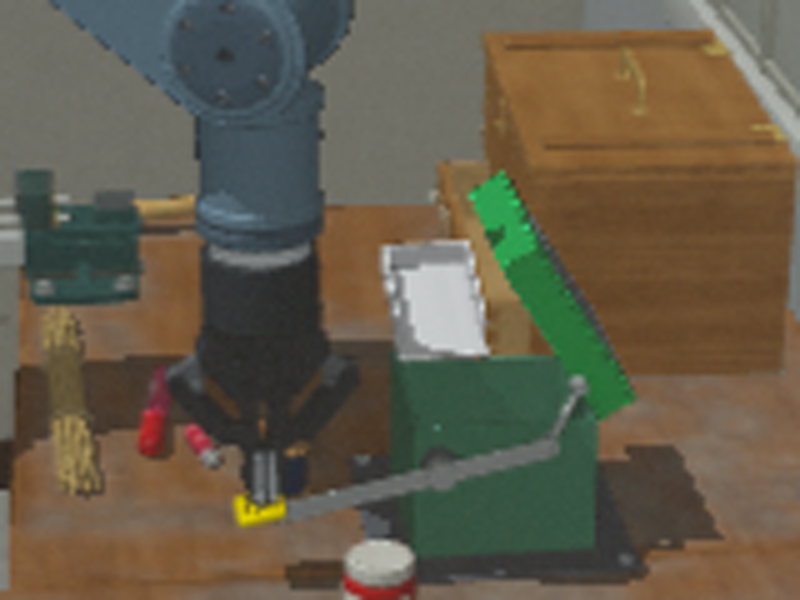

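The lever is on its stop at 18 N with the lid fully up. The battery has left the chute and shows inside the bin at zoomed pixel (295, 355). I'll hold for another second and check that it has settled.

Emit:
{"method": "servo_tool", "body": {"targets": [[0,0,0,0,0,0,-1],[0,0,0,0,0,0,-1],[0,0,0,0,0,0,-1],[0,0,0,0,0,0,-1],[0,0,0,0,0,0,-1],[0,0,0,0,0,0,-1],[0,0,0,0,0,0,-1],[0,0,0,0,0,0,-1]]}}

```text
time_s: 6.5
eef_pos: [0.4649, -0.0394, 0.0635]
eef_rot: [-0.5, -0.5, -0.5, 0.5]
wrist_force: [-3.8, 0.0, 7.0]
opening: 0.004
```

Run:
```python
from h import *
plan([.465,-.0395,.112])
for n,(a,b,w,h) in {"scene":(255,145,160,120)}.items():
    c=ctrl.camera(n);cv2.imwrite(f"pics/{n}3.png",cv2.resize(cv2.convertScaleAbs(c["pixels"][b:b+h,a:a+w],alpha=1.8),None,fx=5,fy=5,interpolation=cv2.INTER_CUBIC))
    # where pixel ray meets z=.013
    r=cv2.undistortPoints(np.array([[[255+295/5,145+355/5]]]),c["intrinsics"],c["D"]).ravel()
    d=c["R"].T@np.r_[r,1];C=-c["R"].T@c["t"];print(C+d*(.015-C[2])/d[2])
```

```text
t 6.5 pos [ 0.4649 -0.0394  0.0635] F [-3.77  0.02  6.96] q [-0.34  0.18  2.   -0.    0.97 -0.34]
rotvec [0.0001 0.0002 0.0006] shift mm [-48.5   0.1   0.1]
[ 0.61428641 -0.01060743  0.015     ]
```

View pics/scene3.png

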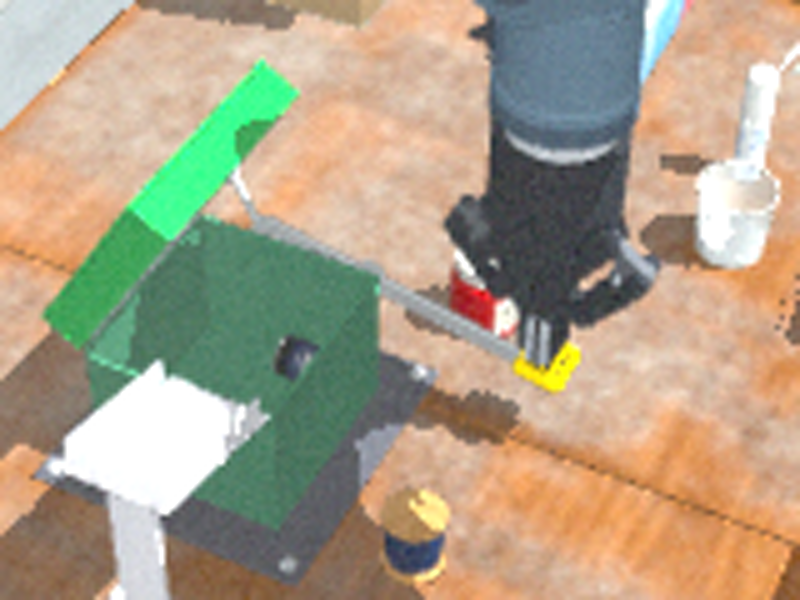

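The battery has settled inside the bin, and its ray meets the floor at about (0.614, -0.011). I'll let the lever up slowly at about 13 mm/s.

Emit:
{"method": "servo_tool", "body": {"targets": [[0,0,0,-1,0,0,-1],[0,0,0,-2.5,0,0,-1],[0,0,0,-4,0,0,-1],[0,0,0,-5.5,0,0,-1],[0,0,0,-7,0,0,-1],[0,0,0,-8.5,0,0,-1],[0,0,0,-10,0,0,-1],[0,0,0,-11.5,0,0,-1]]}}

```text
time_s: 7.55
eef_pos: [0.4644, -0.0394, 0.0753]
eef_rot: [0.5, 0.499, 0.501, -0.5]
wrist_force: [-5.0, -0.7, 5.7]
opening: -0.001
```

Emit:
{"method": "servo_tool", "body": {"targets": [[0,0,0,-1.5,0,0,-1],[0,0,0,-3,0,0,-1],[0,0,0,-4.5,0,0,-1],[0,0,0,-6,0,0,-1],[0,0,0,-7.5,0,0,-1],[0,0,0,-9,0,0,-1],[0,0,0,-10.5,0,0,-1],[0,0,0,-12,0,0,-1]]}}

```text
time_s: 8.55
eef_pos: [0.465, -0.0395, 0.088]
eef_rot: [0.5, 0.5, 0.5, -0.5]
wrist_force: [0.3, 0.8, 5.9]
opening: 0.002
```

Emit:
{"method": "servo_tool", "body": {"targets": [[0,0,0,-1.5,0,0,-1],[0,0,0,-3,0,0,-1],[0,0,0,-4.5,0,0,-1],[0,0,0,-6,0,0,-1],[0,0,0,-7.5,0,0,-1],[0,0,0,-9,0,0,-1],[0,0,0,-10.5,0,0,-1],[0,0,0,-12,0,0,-1]]}}

```text
time_s: 9.55
eef_pos: [0.4669, -0.0395, 0.1012]
eef_rot: [0.501, 0.501, 0.499, -0.499]
wrist_force: [3.3, 2.1, 5.0]
opening: -0.002
```

Contact held throughout, at about 5–6 N. The last stretch goes slower.

Emit:
{"method": "servo_tool", "body": {"targets": [[0,0,0,-1,0,0,-1],[0,0,0,-2,0,0,-1],[0,0,0,-3,0,0,-1],[0,0,0,-4,0,0,-1],[0,0,0,-5,0,0,-1],[0,0,0,-6,0,0,-1],[0,0,0,-7,0,0,-1],[0,0,0,-8,0,0,-1]]}}

```text
time_s: 10.55
eef_pos: [0.4674, -0.0399, 0.1095]
eef_rot: [0.502, 0.501, 0.498, -0.499]
wrist_force: [3.5, 1.0, 3.9]
opening: 0.003
```

Emit:
{"method": "servo_tool", "body": {"targets": [[0,0,0,-0.7,0,0,-1],[0,0,0,-1.4,0,0,-1],[0,0,0,-2.1,0,0,-1],[0,0,0,-2.8,0,0,-1],[0,0,0,-3.5,0,0,-1],[0,0,0,-4.2,0,0,-1],[0,0,0,-4.9,0,0,-1],[0,0,0,-5.6,0,0,-1]]}}

```text
time_s: 11.55
eef_pos: [0.4661, -0.0395, 0.1143]
eef_rot: [0.501, 0.5, 0.499, -0.5]
wrist_force: [0.4, 0.3, -0.2]
opening: 0.0
```

The force has dropped to zero at z = 0.114, so the lever is at rest. I'll back off straight up.

Emit:
{"method": "servo_tool", "body": {"targets": [[0,0,0,-2,0,0,-1],[0,0,0,-6,0,0,-1],[0,0,0,-14,0,0,-1],[0,0,0,-26,0,0,-1],[0,0,0,-40,0,0,-1],[0,0,0,-54,0,0,-1],[0,0,0,-64,0,0,-1],[0,0,0,-70,0,0,-1]]}}

```text
time_s: 12.55
eef_pos: [0.4662, -0.0395, 0.1853]
eef_rot: [0.501, 0.501, 0.499, -0.499]
wrist_force: [-0.4, -0.6, -0.5]
opening: -0.003
```

Run:
```python
from h import *
plan([.465,-.0395,.112])
for n,(a,b,w,h) in {"scene":(255,165,160,120),"side":(220,135,160,120)}.items():
    cv2.imwrite(f"pics/{n}4.png",cv2.resize(ctrl.camera(n)["pixels"][b:b+h,a:a+w],None,fx=5,fy=5,interpolation=cv2.INTER_CUBIC))
```

```text
t 12.55 pos [ 0.4662 -0.0395  0.1853] F [-0.36 -0.63 -0.51] q [-0.34 -0.02  1.92  0.    1.24 -0.34]
rotvec [ 0.0001  0.0009 -0.0031] shift mm [73.3 -1.5 -0.1]
```

View pics/scene4.png

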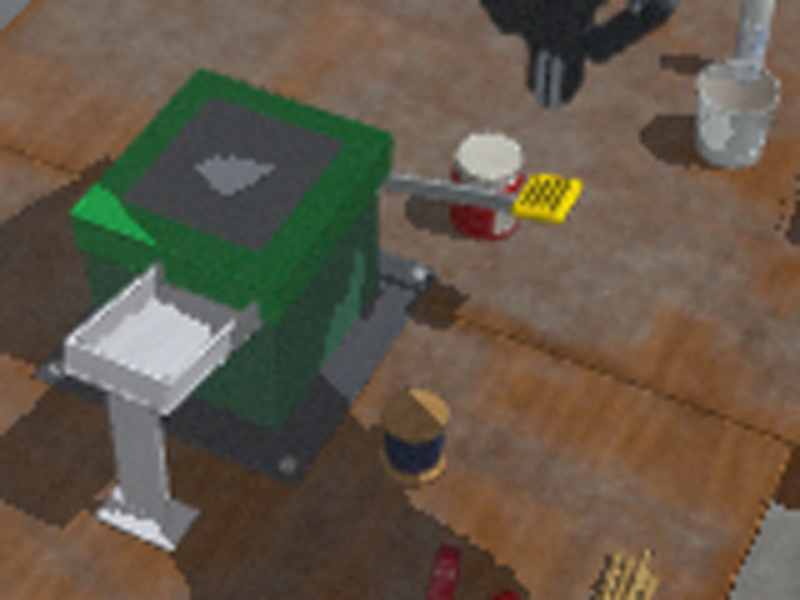

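View pics/side4.png

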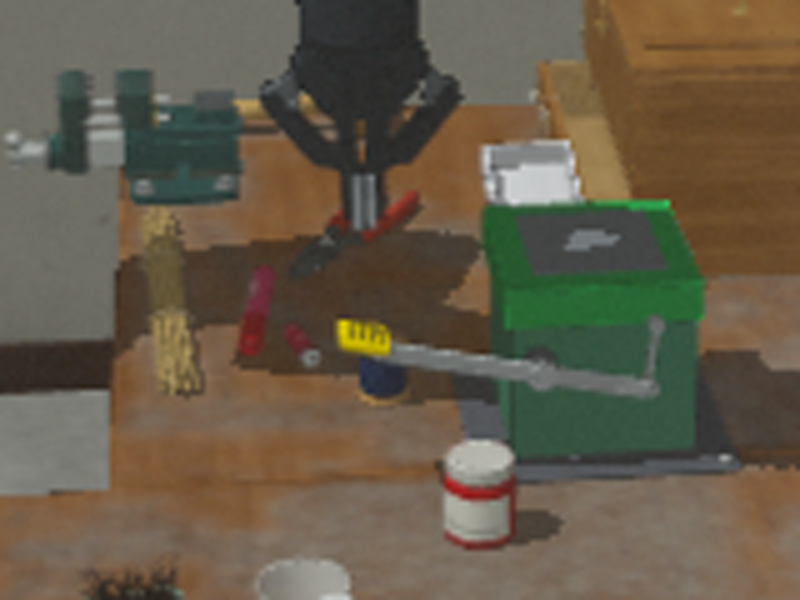

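The lid is shut with its corners at the same pixels as before. The chute is empty, the lever is back at rest, and the bystanders in these views haven't moved. Handing in.

```bash
python3 -c "
from bench import ctrl
print(ctrl.hand_in())"
```

```text
the job is handed in; nothing more can be done
None
```

The used battery is in the bin and the lid is shut; I handed the job in at about 12.6 s of the 43 s allowed.

- **Press:** With shut fingers I pushed the yellow pad down to its stop, where the force reached about 18 N. I held it there until a second picture showed the battery lying still inside the bin.
- **Release:** I let the lever up over about 5 s. The fingers read 4–6 N of push from the pad until it came to rest at its starting height, then dropped to zero. After that I backed off straight up.
- **Last pictures:** The lid and lever are in the same place as at the start and the chute is empty. The ink jar, spool, marker, red AA battery, cup and pliers look unmoved. The gripper is clear of everything, with the wrist force near zero.
- **Not checked:** I never located the glue stick on its own, so I can't say from the pictures that it stayed put. No force reading suggested contact with anything but the pad. No check failed or disagreed.

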